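# Vent the slide-drying box and hold its sprung lid at the set pointer

## Task

Vent the slide-drying box before opening it: with the lid still shut, press the vent treadle right down to its stop for a moment and let it spring back up. Then lift the box's sprung lid by its bar handle until the lid is level with the set pointer at its side, and finish holding it still there (let go and the spring shuts it). Do not shift the pointer, and leave the other things on the bench where they stand.

Things in the scene. Friction and masses are not known exactly. Their poses are not given: they have to be found in the camera images.
- dryer: the slide-drying box, fixed to the bench: an open grey box 180 (x) x 220 (y) x 100 mm tall with slides inside, under a white-framed lid with a clear window. Origin at the centre of its underside; its x axis points from its front (handle side, towards the robot) to its back (hinge side), y to its left, z up.
- lid (a joint): angle of the lid about the hinge, rad: 0 = shut (lies flat), growing as the front edge rises; at most 1.2. A spring in the hinge and the lid's weight (about 0.3 to 0.55 kg) always push it shut: lifting straight up at the bar takes about 3 to 4 N to start and 5 to 9 N at the angles that the pointer takes.
- lid_bar (a point): centre of the lid's handle: a round steel bar 12 mm thick, running along the box's y axis for 110 mm, carried on two arms at its ends, 58 mm clear in front of the lid's front edge, with only air above, below and on both sides (nothing under it down to the bench; the box's front wall is 60 mm behind the bar). Shut, it lies 240 mm in front of the hinge axis and 108 mm above the bench. The point turns with the lid; its x axis points from the bar towards the hinge.
- lid_hinge (a point): mid-point of the lid's hinge axis, at the back top edge of the box, 100 mm above the bench; the axis runs along the box's y. The bar's centre is 240 mm from it along the lid and 8 mm above it square to the lid.
- pointer (a joint): angle of the set pointer about the same hinge axis, rad, measured like the lid's angle: when the lid's angle equals this number, lid and pointer are level with each other. Set somewhere from 0.35 to 0.75; it stays by friction and must not be pushed.
- pointer_tip (a point): outer end of the set pointer: a thin dark steel arm, 7 mm high, reaching 216 mm from the hinge axis in a plane 130 mm to the left (+y) of the box's middle, just outside the box's left side, beside a small arc with tick marks, with a broader 18 mm end. The point turns with the pointer; its x axis points along the arm towards the hinge.
- vent: base of the vent treadle, fixed to the bench: a dark steel plate 160 (x) x 90 (y) x 10 mm, standing to the left or to the right of the box. Origin at the centre of its underside; its x axis points from the free end of the treadle to its hinge. The treadle's hinge axis is 60 mm from the origin along +x, 31 mm above the bench.
- treadle_pad (a point): centre of the top of the rubber pad near the free end of the treadle, an aluminium plate 125 x 62 mm; the pad is 55 x 56 mm. The point lies 95 mm from the treadle's hinge axis towards the free end and is the place to press. At rest it is 56 mm above the bench; at the stop the treadle is level and it is 37 mm above the bench (and 35 mm from the base's origin towards the free end).
- treadle (a joint): angle of the treadle, rad: 0 = up at rest (sloping), 0.2 = fully down at its stop. A spring returns it: about 4 N at the pad to start it, 8 N at the stop.
- stirrer: bystander: white stirrer base fixed to the bench, 150 x 120 x 50 mm, on the other side of the box from the treadle. Origin at its underside centre.
- reagent: bystander: amber glass reagent bottle, 60 mm across, 130 mm tall, loose. Origin at the centre of its underside.
- beaker: bystander: open glass beaker, 72 mm across, 95 mm tall, loose. Origin at the centre of its underside.
- dish: bystander: flat clear covered dish, 94 mm across, 17 mm tall, loose. Origin at the centre of its underside.
- tipbox: bystander: grey pipette-tip box, 120 x 85 x 58 mm, loose. Origin at the centre of its underside.
- slidebox: bystander: closed flat slide box, black with grey cover, 102 x 172 x 43 mm, loose. Origin at the centre of its underside.
Not all that is in view belongs to the job. What is shaped like the vent but purple or turquoise is not meant.

How it is judged (in metres and radians):
On the way, in this order (a step that is already met when the one before it is completed fails the run):
1. the treadle is pressed down to its stop by the gripper while the lid is still shut (value of joint treadle above 0.18 rad and value of joint lid below 0.05 rad and contact force between the fingers and treadle above 2 N), for 0.1 s.
2. the treadle is back up and the fingers hold the lid level with the pointer (angle between the x axis of lid_bar and the x axis of pointer_tip, either way round below 0.09 rad and value of joint lid above 0.2 rad and contact force between the fingers and lid above 1 N and value of joint treadle below 0.05 rad), for 0.3 s.
At the end, for the whole second after the job is handed in: the fingers hold the lid still (under 0.06 rad/s, over 1 N between fingers and lid), its angle within 0.09 rad (5 degrees) of the pointer's; the treadle is back up (under 0.05 rad); the pointer has not shifted (12 mm at its tip) (all of step 2 and velocity of joint lid between -0.06 and 0.06 rad/s and distance of pointer_tip from where it was at the start of the episode below 0.012 m); the arm keeps its last pose, push and grip.
It fails at once if the set pointer is pushed out of its setting (distance of pointer_tip from where it was at the start of the episode above 0.015 m).
It fails at once if a loose thing on the bench (bottle, beaker, dish, tip box, slide box) is shifted by more than 30 mm (distance of any of reagent, beaker, dish, tipbox, slidebox from where it was at the start of the episode above 0.03 m).
It also fails if it takes over 54 s, if anything falls off the work surface, if the arm or the gripper's body presses on something with over 40 N, if the wrist force passes 120 N, or if a joint passes its speed limit or range.

## Robot

A 6-joint arm with a two-finger parallel gripper is mounted at the origin on the work surface. World frame = base frame: x ahead of the robot, y to its left, z up, the work surface at z = 0. Lengths are in mm, angles in rad, forces in N, time in s.
With the tool pointing down it reaches from about 400 to 925 mm from the base axis. Payload 12.5 kg.
Tool frame: the origin (TCP) lies on the centre line of the jaws, within the pads' length; the fingertips stand 19 mm ahead of it and the grasp point (between the pads) is the TCP; y points along the fingers, x is the direction in which the jaws open and shut, and the axes are right-handed (so a half turn about y gives the same grasp; the last joint's range is limited). The gripper opens to 95 mm and grips with 3 to 60 N. Pads are 20 mm wide; open, the fingers measure 119 mm over their backs; the gripper's body (75 mm by 180 mm) begins 59 mm behind the grasp point.
Start: joints at [-1.323, 0.491, 1.559, -0, 1.092, -0.106], TCP at [216.564, -586.298, 233.661] pointing down, gripper open.
Joint ranges: [-3.1, 3.1], [-0.84, 2.19], [0.05, 2.79], [-1.13, 4.28], [0.06, 2.93], [-2.69, 2.69]. Speed limits (rad/s): [2.22, 2.22, 2.79, 3.14, 3.14, 3.14].

## Interface

Orientations are given as [roll, pitch, yaw] about the fixed x, y, z axes, in that order (R = Rz(yaw) Ry(pitch) Rx(roll)).
In Python, from cell import env gives the robot as it stands. The module is installed in compiled form; this text tells all that it offers.
- The arm moves only by the tool move_arm, never from a script. Its argument "rows" is a list of rows, each an object of numbers: "tx", "ty", "tz": the shift along the tool's x, y, z in cm; "rx", "ry", "rz": the turn, a rotation vector about the tool's x, y, z in rad; "grip": the opening in per cent of the stroke, from 0 (shut) to 100 (fully open). In form: [{"tx": .., "ty": .., "tz": .., "rx": .., "ry": .., "rz": .., "grip": ..}, ...]. A call has 1 to 10 rows; each row shifts and turns the commanded pose from where the row before left it, along the tool's axes as they then stand; what a row does not reach is not made up. A row lasts 1/12 s, in which the tool goes at most 41.7 mm and 7.16 degrees, less where a joint would pass 70% of its speed; a pose out of reach is approached as far as the arm can. A call is refused whole if a number of a shift passes 4.17 or a number of a turn 0.125, either way. A call with a gripper value outside its range is refused whole. The fingers move at their own pace and stop on an object; the grip force is fixed at half the most. Time passes only in rows, so rows that do not move let the fingers close. It gives the time, the measured TCP pose, the force and the opening at its end, in the units of the state.
- env.state(): the state, without advancing time (a new reading comes with each control period).
- env.read_camera(name): name is "scene" or "side" or "wrist"; returns (picture, depth): 420x560x3 uint8, blue, green, red; 420x560 float32, mm along the optical axis (not along the pixel's ray), 0 where there is no reading.
- env.calibration(name): a dict with "vertical_fov" (degrees; the focal length in pixels is half the picture's height over the tangent of half this angle, whatever the lens; pixels are square), "cx", "cy" (the principal point, pixels), "dist" ([k1, k2, p1, p2, k3] as OpenCV has them; the pictures are not rectified), "eye" and "rotation" of the camera in the world. Camera axes: x right, y up, looking along -z (the intrinsics and any distortion apply to the point x, -y, -z); pixel columns grow to the right and rows downward; lengths in mm; the calibration is good to about 2 mm. A picture is of the moment at which its call begins: read the wrist's pose just before it. calibration takes no time and is no camera call; for the wrist camera it gives the pose at the moment of the call.
- env.job_done(): hands the job in, once; it reports no verdict.
The state is a dict: "t": time; "joints": joint angles; "qvel": joint speeds; "tau": joint torques, N m; "eef_pos": TCP position; "tcp_rot": TCP orientation; "ft_force": force on the tool from outside, world axes, zero at the start; "moment": the same for the moment, N m; "opening": opening from 0.0 (shut) to 1.0 (fully open).
Only numpy, scipy, OpenCV 4.12 (cv2) and the standard library are available. Lean on these libraries where they do the work, as an engineer would, in place of code of your own. Each camera call takes 0.05 s, during which the arm holds its last target.

## Working session

There is one attempt and no reset: what is moved stays moved. The work goes in short steps, Python scripts to look and compute and a tool call to move; the robot and the scene stay as the last step left them, time stands still between calls to the robot, and variables do not carry over. Pictures are saved under pics/ and viewed, and the job is handed in when it is done.

Besides the shell and the picture viewer there is one more tool, called after "Request:" by a JSON object that holds its "method" and its "body". move_arm: Moves the arm, as the interface text tells. Its arguments: {"type":"object","properties":{"rows":{"type":"array"}},"required":["rows"]}

```bash
mkdir -p pics; cat > h.py <<'E'
import numpy as np, cv2
from cell import env
from scipy.spatial.transform import Rotation as Ro
def K(c):
    f=210/np.tan(np.radians(c["vertical_fov"])/2)
    return np.array([[f,0,c["cx"]],[0,f,c["cy"]],[0,0,1.]])
def ray(c,uv):
    p=cv2.undistortPoints(np.array(uv,float).reshape(-1,1,2),K(c),np.array(c["dist"],float)).reshape(-1,2)
    d=np.c_[p[:,0],-p[:,1],-np.ones(len(p))]
    R=np.array(c["rotation"]); 
    if R.shape!=(3,3): R=Ro.from_euler('xyz',R).as_matrix()
    return np.array(c["eye"]),d@R.T
def plane(c,uv,z):
    e,d=ray(c,uv); return e+d*((z-e[2])/d[:,2])[:,None]
def dep(c,uv,D):
    e,d=ray(c,uv); return e+d*np.array([D[int(v),int(u)] for u,v in uv])[:,None]
def cloud(c,D):
    h,w=D.shape; u,v=np.meshgrid(np.arange(w),np.arange(h)); uv=np.c_[u.ravel(),v.ravel()]
    e,d=ray(c,uv); P=e+d*D.ravel()[:,None]; P[D.ravel()==0]=np.nan; return P.reshape(h,w,3)
def proj(c,P):
    R=np.array(c["rotation"]); q=(np.atleast_2d(P)-np.array(c["eye"]))@R; q=q*[1,-1,-1]
    return cv2.projectPoints(q,np.zeros(3),np.zeros(3),K(c),np.array(c["dist"],float))[0].reshape(-1,2)
E
python3 - <<'E'
from h import *
for n in ["scene","side"]:
    p,D=env.read_camera(n); cv2.imwrite(f"pics/{n}0.png",p); np.savez(f"{n}0.npz",p=p,D=D); print(n,env.calibration(n))
print(env.state())
E
```

```text
scene {'vertical_fov': 55.68905468342975, 'cx': 285.54963532161156, 'cy': 211.93648804004783, 'dist': array([0.00209208, 0.        , 0.        , 0.        , 0.        ]), 'eye': array([1222.53550028, -165.08232682,  971.60103853]), 'rotation': array([ 0.69517131, -0.00619865,  1.35709132])}
side {'vertical_fov': 56.87601533338258, 'cx': 289.7513217610674, 'cy': 206.63227793119282, 'dist': array([0.03484868, 0.        , 0.        , 0.        , 0.        ]), 'eye': array([250.08690268, 929.38491891, 738.09017038]), 'rotation': array([ 9.79179597e-01,  1.79405638e-04, -2.83925911e+00])}
{'t': 0.1, 'joints': array([-1.32261720e+00,  4.91524291e-01,  1.55943572e+00, -3.58164668e-05,
        1.09169401e+00, -1.05620205e-01]), 'qvel': array([-0.00094964, -0.00106813,  0.00031884,  0.00019857,  0.00030233,
        0.00183934]), 'tau': array([ 4.55789952e-03, -6.13621116e+01, -2.58606863e+01,  6.94639608e-02,
        4.70130437e-02, -6.20625224e-05]), 'eef_pos': array([ 216.48848301, -586.07724289,  233.08837757]), 'tcp_rot': array([-1.57071602e+00,  1.05879652e-03, -1.21698042e+00]), 'ft_force': array([ 0.32092382, -0.18366126,  0.29710045]), 'moment': array([-0.02813953,  0.05017274,  0.01304999]), 'opening': 1.0038177200797838}
```

View pics/scene0.png

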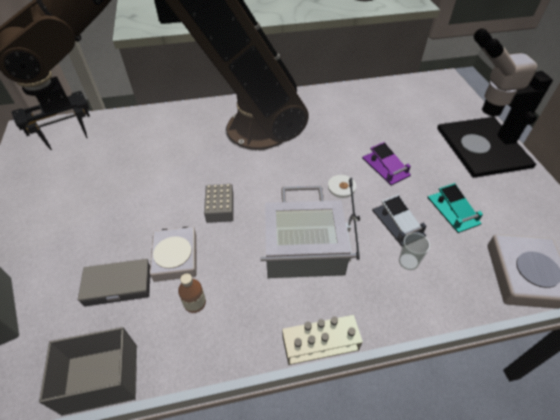

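View pics/side0.png

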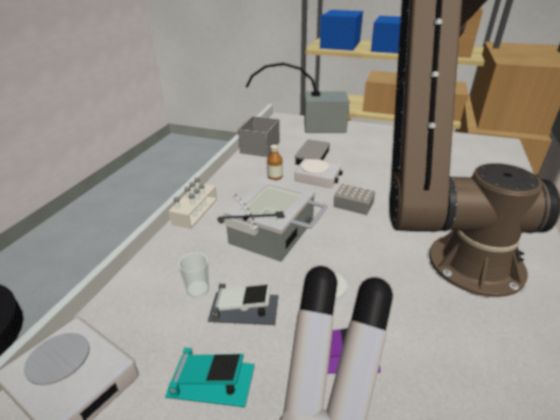

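```bash
python3 - <<'E'
from h import *
z=np.load("scene0.npz");p,D=z["p"],z["D"]; c=env.calibration("scene"); C=cloud(c,D)
for u,v in [(408,216),(390,205),(303,188),(285,190),(322,190),(342,186),(352,183),(358,255),(412,240),(307,225),(220,200),(380,220)]: print((u,v),C[v,u].round(1))
cv2.imwrite("pics/s0z.png",cv2.resize(p[150:290,240:440],None,fx=4,fy=4,interpolation=cv2.INTER_CUBIC))
z=np.load("side0.npz");p,D=z["p"],z["D"]; c=env.calibration("side"); C=cloud(c,D)
cv2.imwrite("pics/d0z.png",cv2.resize(p[170:330,170:370],None,fx=4,fy=4,interpolation=cv2.INTER_CUBIC))
for u,v in [(256,295),(235,297),(283,215),(225,217),(305,215)]: print((u,v),C[v,u].round(1))
E
```

```text
(408, 216) [559.8 363.   44. ]
(390, 205) [518.6 318.4  58.8]
(303, 188) [442.9  62.5 111.5]
(285, 190) [434.1   9.8 105.3]
(322, 190) [460.2 116.4 109. ]
(342, 186) [375.4 216.   17.3]
(352, 183) [521.4 178.2 187.6]
(358, 255) [700.4 146.5 106.9]
(412, 240) [657.3 328.   62.7]
(307, 225) [580.3  40.  111.4]
(220, 200) [ 388.2 -184.5   55.1]
(380, 220) [527.2 294.2   2.6]
(256, 295) [515.9 342.6  59.5]
(235, 297) [566.7 351.2  45.5]
(283, 215) [500.8 182.1 183.5]
(225, 217) [679.9 150.6 118.2]
(305, 215) [491.9  -0.6  62.7]
```

View pics/s0z.png

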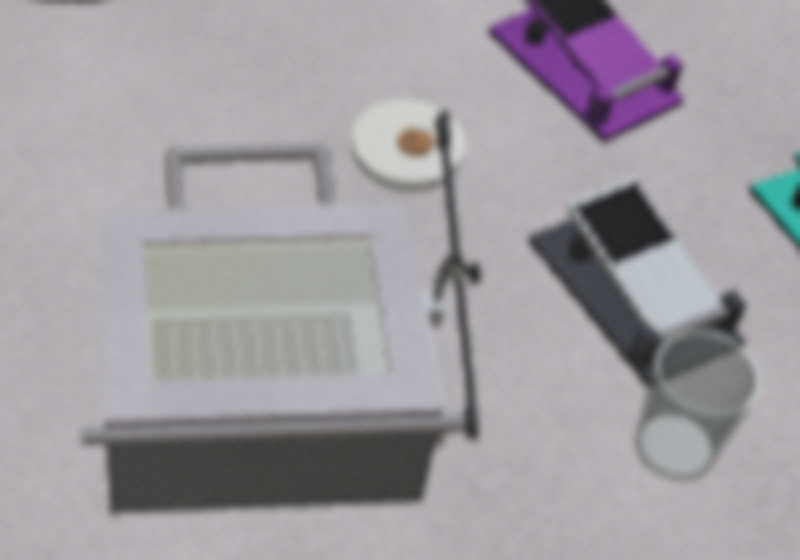

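View pics/d0z.png

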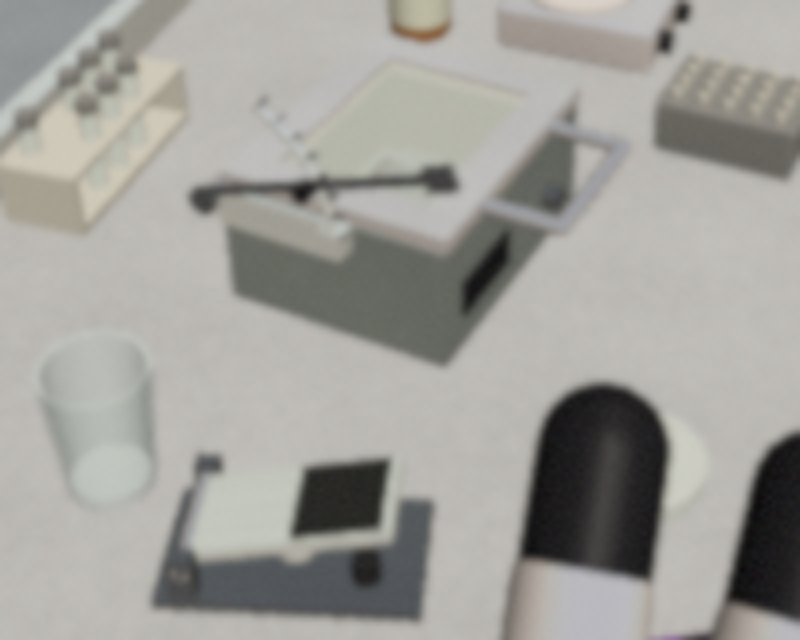

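```bash
python3 - <<'E'
from h import *
c=env.calibration("scene"); s=env.calibration("side")
zs=lambda L:[(240+x/4,150+y/4) for x,y in L]; zd=lambda L:[(170+x/4,170+y/4) for x,y in L]
print("pad scene",plane(c,zs([(575,207),(632,183),(672,240),(613,265)]),56).round(0), plane(c,zs([(623,224)]),56).round(1))
print("pad side",plane(s,zd([(305,466),(390,460),(382,528),(293,535)]),56).round(0),plane(s,zd([(342,497)]),56).round(1))
print("base side corners",plane(s,zd([(155,605),(420,617),(433,500)]),8).round(0))
print("bar scene",plane(c,zs([(172,154),(326,153)]),108).round(1))
print("bar side",plane(s,zd([(566,222),(624,146)]),108).round(1))
def tri(a,b):
    e1,d1=ray(c,zs([a]));e2,d2=ray(s,zd([b]));d1=d1[0];d2=d2[0]
    A=np.c_[d1,-d2];t=np.linalg.lstsq(A,e2-e1,rcond=None)[0];P=e1+t[0]*d1;Q=e2+t[1]*d2;return (P+Q)/2,np.linalg.norm(P-Q)
tip=tri((443,116),(452,179));hin=tri((472,432),(203,199));print("ptr tip",tip,"hinge",hin)
print("padc",tri((623,224),(342,497)))
print("lid front corners scene",plane(c,zs([(105,208),(407,205)]),105).round(1))
print("lid back",plane(c,zs([(105,420),(442,412)]),105).round(1))
print("rod",tri((88,437),(203,199)))
E
```

```text
pad scene [[500. 306.  56.]
 [486. 359.  56.]
 [547. 366.  56.]
 [560. 313.  56.]] [[523.9 335.5  56. ]]
pad side [[550. 321.  56.]
 [503. 301.  56.]
 [488. 353.  56.]
 [535. 373.  56.]] [[519.3 337.8  56. ]]
base side corners [[611. 407.   8.]
 [461. 370.   8.]
 [483. 282.   8.]]
bar scene [[429.4   4.7 108. ]
 [452.1 117.2 108. ]]
bar side [[445.7 104.3 108. ]
 [428.8   2.1 108. ]]
ptr tip (array([501.55095674, 181.37021148, 183.34048662]), np.float64(1.0560988667474815)) hinge (array([701.22654554, 144.68639988,  98.54016153]), np.float64(6.819646798525557))
padc (array([520.971716  , 336.42183825,  53.46767984]), np.float64(2.0656495255361924))
lid front corners scene [[469.1 -53.3 105. ]
 [511.6 161.9 105. ]]
lid back [[649.5 -86.6 105. ]
 [689.2 130.1 105. ]]
rod (array([702.62265111, -34.49492024,  41.61316945]), np.float64(188.86832450128483))
```

Request:
{"method": "move_arm", "body": {"rows": [{"ty": -0.8,"ry": -0.114,"grip": 0},{"ty": -0.8,"ry": -0.114,"grip": 0},{"ty": -0.8,"ry": -0.114,"grip": 0},{"ty": -0.8,"ry": -0.114,"grip": 0},{"ty": -0.8,"ry": -0.114,"grip": 0},{"ty": -0.8,"ry": -0.114,"grip": 0},{"ty": -0.8,"ry": -0.114,"grip": 0},{"ty": -0.8,"ry": -0.114,"grip": 0},{"ty": -0.8,"ry": -0.114,"grip": 0}]}}

```text
validation failed for argument at $.ro...
```

```bash
cat > go.py <<'E'
import sys
from h import *
t=np.array([float(a) for a in sys.argv[1:4]]); s=env.state()
R=Ro.from_euler('xyz',s["tcp_rot"]).as_matrix()
print("t",s["t"],"pos",s["eef_pos"].round(1),"rot",s["tcp_rot"].round(3),"F",s["ft_force"].round(1),"op",round(s["opening"],2),"j",s["joints"].round(2))
print("tool cm",(R.T@(t-s["eef_pos"])/10).round(2))
E
python3 go.py 480 -250 290
```

```text
t 0.1 pos [ 216.5 -586.1  233.1] rot [-1.571e+00  1.000e-03 -1.217e+00] F [ 0.3 -0.2  0.3] op 1.0 j [-1.32  0.49  1.56 -0.    1.09 -0.11]
tool cm [-22.4   -5.66  36.36]
```

Request:
{"method": "move_arm", "body": {"rows": [{"tx": 0,"ty": -0.8,"tz": 0,"rx": 0,"ry": -0.114,"rz": 0,"grip": 0},{"tx": 0,"ty": -0.8,"tz": 0,"rx": 0,"ry": -0.114,"rz": 0,"grip": 0},{"tx": 0,"ty": -0.8,"tz": 0,"rx": 0,"ry": -0.114,"rz": 0,"grip": 0},{"tx": 0,"ty": -0.8,"tz": 0,"rx": 0,"ry": -0.114,"rz": 0,"grip": 0},{"tx": 0,"ty": -0.8,"tz": 0,"rx": 0,"ry": -0.114,"rz": 0,"grip": 0},{"tx": 0,"ty": -0.8,"tz": 0,"rx": 0,"ry": -0.114,"rz": 0,"grip": 0},{"tx": 0,"ty": -0.8,"tz": 0,"rx": 0,"ry": -0.114,"rz": 0,"grip": 0},{"tx": 0,"ty": -0.8,"tz": 0,"rx": 0,"ry": -0.114,"rz": 0,"grip": 0},{"tx": 0,"ty": -0.8,"tz": 0,"rx": 0,"ry": -0.114,"rz": 0,"grip": 0}]}}

```text
t: 0.85
eef_pos: [216.5, -586.2, 305.7]
tcp_rot: [-1.57, 0.0, -0.185]
ft_force: [0.2, 0.4, -0.3]
opening: 0.425
```

```bash
python3 go.py 480 -250 300
```

```text
t 0.85 pos [ 216.5 -586.2  305.7] rot [-1.57   0.    -0.185] F [ 0.2  0.4 -0.3] op 0.43 j [-1.32  0.43  1.46  0.    1.25 -1.14]
tool cm [19.7   0.59 37.9 ]
```

Request:
{"method": "move_arm", "body": {"rows": [{"tx": 2,"ty": 0,"tz": 3.8,"rx": 0,"ry": 0,"rz": 0,"grip": 0},{"tx": 2,"ty": 0,"tz": 3.5,"rx": 0,"ry": 0,"rz": 0,"grip": 0},{"tx": 2,"ty": 0,"tz": 3.5,"rx": 0,"ry": 0,"rz": 0,"grip": 0},{"tx": 2,"ty": 0,"tz": 3.5,"rx": 0,"ry": 0,"rz": 0,"grip": 0},{"tx": 2,"ty": 0,"tz": 3.5,"rx": 0,"ry": 0,"rz": 0,"grip": 0},{"tx": 2,"ty": 0,"tz": 3.5,"rx": 0,"ry": 0,"rz": 0,"grip": 0},{"tx": 2,"ty": 0,"tz": 3.5,"rx": 0,"ry": 0,"rz": 0,"grip": 0},{"tx": 2,"ty": 0,"tz": 3.5,"rx": 0,"ry": 0,"rz": 0,"grip": 0},{"tx": 2,"ty": 0,"tz": 3.5,"rx": 0,"ry": 0,"rz": 0,"grip": 0},{"tx": 2,"ty": 0,"tz": 3.5,"rx": 0,"ry": 0,"rz": 0,"grip": 0}]}}

```text
t: 1.68
eef_pos: [480.0, -276.9, 305.5]
tcp_rot: [-1.571, 0.0, -0.191]
ft_force: [-0.1, -0.6, -0.0]
opening: -0.001
```

```bash
python3 go.py 440 60 300
```

```text
t 1.6833 pos [ 480.  -276.9  305.5] rot [-1.571  0.    -0.191] F [-0.1 -0.6 -0. ] op -0.0 j [-0.64  0.32  1.64 -0.    1.18 -0.45]
tool cm [-10.33   0.56  32.31]
```

Request:
{"method": "move_arm", "body": {"rows": [{"tx": -1,"ty": 0,"tz": 3.2,"rx": 0,"ry": 0,"rz": 0,"grip": 0},{"tx": -1,"ty": 0,"tz": 3.2,"rx": 0,"ry": 0,"rz": 0,"grip": 0},{"tx": -1,"ty": 0,"tz": 3.2,"rx": 0,"ry": 0,"rz": 0,"grip": 0},{"tx": -1,"ty": 0,"tz": 3.2,"rx": 0,"ry": 0,"rz": 0,"grip": 0},{"tx": -1,"ty": 0,"tz": 3.2,"rx": 0,"ry": 0,"rz": 0,"grip": 0},{"tx": -1,"ty": 0,"tz": 3.2,"rx": 0,"ry": 0,"rz": 0,"grip": 0},{"tx": -1,"ty": 0,"tz": 3.2,"rx": 0,"ry": 0,"rz": 0,"grip": 0},{"tx": -1,"ty": 0,"tz": 3.2,"rx": 0,"ry": 0,"rz": 0,"grip": 0},{"tx": -1,"ty": 0,"tz": 3.2,"rx": 0,"ry": 0,"rz": 0,"grip": 0},{"tx": -1,"ty": 0,"tz": 3.2,"rx": 0,"ry": 0,"rz": 0,"grip": 0}]}}

```text
t: 2.52
eef_pos: [441.1, 56.0, 305.5]
tcp_rot: [-1.571, 0.0, -0.191]
ft_force: [0.4, 0.5, 0.9]
opening: 0.002
```

```bash
python3 go.py 520 336.5 300; python3 - <<'E'
from h import *
c=env.calibration("wrist"); p,D=env.read_camera("wrist"); print(c)
import pickle; pickle.dump((c,p,D),open("w1.pkl","wb")); cv2.imwrite("pics/w1.png",p)
E
```

```text
t 2.5167 pos [441.1  56.  305.5] rot [-1.571  0.    -0.191] F [0.4 0.5 0.9] op 0.0 j [-0.02  0.15  1.87 -0.    1.12  0.17]
tool cm [ 2.42  0.55 29.04]
{'vertical_fov': 63.054776661973705, 'cx': 281.8130416823657, 'cy': 213.74134576368252, 'dist': array([-0.07962609,  0.        ,  0.        ,  0.        ,  0.        ]), 'eye': array([452.63735974, 120.19819484, 456.89076564]), 'rotation': array([-0.23716395, -0.00025098, -0.19213452])}
```

View pics/w1.png

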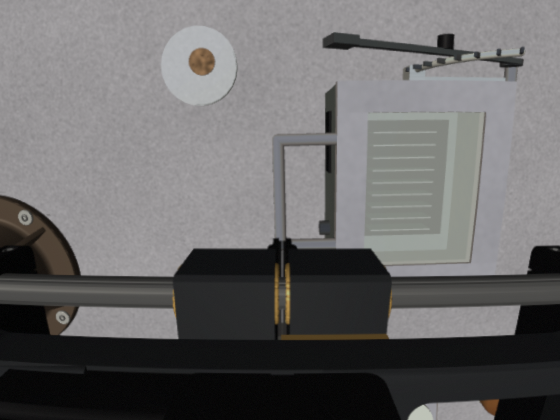

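```bash
python3 - <<'E'
from h import *
import pickle; c,p,D=pickle.load(open("w1.pkl","rb")); s=env.calibration("side"); C=cloud(c,D)
print("arms/bar",plane(c,[(279,139),(279,190),(279,230),(310,139),(310,242)],108).round(1))
print("pointer",[C[v,u].round(1) for u,v in [(335,41),(345,42),(400,46),(420,48),(515,62)]])
a=C[30:70,325:520].reshape(-1,3); a=a[a[:,2]>130]; 
x=np.array([0.982,-0.189])
h=a[:,:2]@x; print("fit",np.degrees(0)+np.arctan(-np.polyfit(h,a[:,2],1)[0]),len(a), h.min(),h.max())
y=np.array([0.189,0.982]);print("lateral",np.median(a[:,:2]@y))
E
```

```text
arms/bar [[448.5 113.4 108. ]
 [438.6  62.7 108. ]
 [430.3  20.6 108. ]
 [479.  107.5 108. ]
 [460.3   1.1 108. ]]
pointer [array([503.1, 176.6, 191. ]), array([510.7, 175.1, 188.6]), array([559.4, 169.3, 164.8]), array([579.1, 166.4, 156.5]), array([690.7, 145.7, 115. ])]
fit 0.1730528976093874 2385 454.67920720441276 605.6417064938631
lateral 270.3523864041063
```

```bash
python3 - <<'E'
from h import *
import pickle; c,p,D=pickle.load(open("w1.pkl","rb")); C=cloud(c,D)
x=np.array([0.982,-0.189]);y=np.array([0.189,0.982])
g=p.max(2); m=(g<75); m[:30]=0;m[75:]=0;m[:,:320]=0
m&=(C[...,2]>110); 
for (lo,hi) in [(360,435),(322,356)]:
    mm=m.copy(); mm[:,:lo]=0; mm[:,hi:]=0
    a=C[mm]; h=a[:,:2]@x; k=np.polyfit(h,a[:,2],1); r=a[:,2]-np.polyval(k,h)
    ok=abs(r)<3; k=np.polyfit(h[ok],a[ok,2],1); print(ok.sum(),len(ok),"ang",-np.arctan(k[0]),"h rng",h.min(),h.max(),"lat",np.median(a[:,:2]@y), "h where z=100",(100-k[1])/k[0])
print("hinge h expected",np.array([439,60])@x+240, "y bar",np.array([439,60])@y)
E
```

```text
275 650 ang 0.4323320995050014 h rng 481.77797207348317 558.4009814865547 lat 271.13843219725317 h where z=100 651.6593346390426
146 454 ang -0.051278008480682924 h rng 453.389465360229 478.9210729696825 lat 269.52723901826505 h where z=100 -1190.8027566676474
hinge h expected 659.758 y bar 141.891
```

```bash
python3 - <<'E'
from h import *
s=env.calibration("side"); c=env.calibration("scene")
y=np.array([0.189,0.982,0]);x=np.array([0.982,-0.189,0])
def vp(cc,uv,L):
    e,d=ray(cc,uv); return e+d*((L-e@y)/(d@y))[:,None]
zd=lambda L:[(170+a/4,170+b/4) for a,b in L]
for L in (268,272,276):
    P=vp(s,zd([(203,199),(250,188),(350,183),(400,181),(440,179),(457,178)]),L)
    h=P@x; print(L,h.round(1),P[:,2].round(1),np.arctan2(P[:,2]-100,659.8-h).round(3), np.arctan2(P[1:,2]-P[0,2],h[0]-h[1:]).round(3))
E
```

```text
268 [662.6 620.  537.3 498.7 469.2 456.9] [ 95.5 119.4 151.2 165.6 177.  181.9] [-2.134  0.453  0.396  0.387  0.384  0.383] [0.51  0.418 0.404 0.399 0.397]
272 [659.2 616.8 534.6 496.3 466.8 454.7] [ 99.3 123.  154.6 168.9 180.3 185.1] [-0.881  0.491  0.411  0.399  0.394  0.393] [0.51  0.418 0.404 0.399 0.397]
276 [655.8 613.6 531.9 493.8 464.5 452.4] [103.  126.6 158.  172.2 183.5 188.3] [0.634 0.522 0.426 0.41  0.404 0.402] [0.51  0.418 0.404 0.399 0.397]
```

Request:
{"method": "move_arm", "body": {"rows": [{"tx": 0.24,"ty": 0,"tz": 2.9,"rx": 0,"ry": 0,"rz": 0,"grip": 0},{"tx": 0.24,"ty": 0,"tz": 2.9,"rx": 0,"ry": 0,"rz": 0,"grip": 0},{"tx": 0.24,"ty": 0,"tz": 2.9,"rx": 0,"ry": 0,"rz": 0,"grip": 0},{"tx": 0.24,"ty": 0,"tz": 2.9,"rx": 0,"ry": 0,"rz": 0,"grip": 0},{"tx": 0.24,"ty": 0,"tz": 2.9,"rx": 0,"ry": 0,"rz": 0,"grip": 0},{"tx": 0.24,"ty": 0,"tz": 2.9,"rx": 0,"ry": 0,"rz": 0,"grip": 0},{"tx": 0.24,"ty": 0,"tz": 2.9,"rx": 0,"ry": 0,"rz": 0,"grip": 0},{"tx": 0.24,"ty": 0,"tz": 2.9,"rx": 0,"ry": 0,"rz": 0,"grip": 0},{"tx": 0.24,"ty": 0,"tz": 2.9,"rx": 0,"ry": 0,"rz": 0,"grip": 0},{"tx": 0.24,"ty": 0,"tz": 2.9,"rx": 0,"ry": 0,"rz": 0,"grip": 0}]}}

```text
t: 3.4
eef_pos: [520.4, 336.1, 305.2]
tcp_rot: [-1.571, 0.0, -0.191]
ft_force: [0.2, 0.1, 0.4]
opening: 0.001
```

Request:
{"method": "move_arm", "body": {"rows": [{"tx": 0,"ty": 3,"tz": 0,"rx": 0,"ry": 0,"rz": 0,"grip": 0},{"tx": 0,"ty": 3,"tz": 0,"rx": 0,"ry": 0,"rz": 0,"grip": 0},{"tx": 0,"ty": 3,"tz": 0,"rx": 0,"ry": 0,"rz": 0,"grip": 0},{"tx": 0,"ty": 3,"tz": 0,"rx": 0,"ry": 0,"rz": 0,"grip": 0},{"tx": 0,"ty": 3,"tz": 0,"rx": 0,"ry": 0,"rz": 0,"grip": 0},{"tx": 0,"ty": 2,"tz": 0,"rx": 0,"ry": 0,"rz": 0,"grip": 0},{"tx": 0,"ty": 1,"tz": 0,"rx": 0,"ry": 0,"rz": 0,"grip": 0},{"tx": 0,"ty": 0,"tz": 0,"rx": 0,"ry": 0,"rz": 0,"grip": 0}]}}

```text
t: 4.07
eef_pos: [519.6, 334.2, 123.4]
tcp_rot: [-1.573, 0.003, -0.191]
ft_force: [0.3, -0.3, -0.4]
opening: 0.004
```

```bash
python3 go.py 520 336.5 56; python3 - <<'E'
from h import *
for n in ["scene","side"]:
    p,D=env.read_camera(n); q=p[150:290,300:480] if n=="scene" else p[210:350,150:330]
    cv2.imwrite(f"pics/{n}1.png",cv2.resize(q,None,fx=4,fy=4,interpolation=cv2.INTER_CUBIC))
E
```

```text
t 4.0667 pos [519.6 334.2 123.4] rot [-1.573  0.003 -0.191] F [ 0.3 -0.3 -0.4] op 0.0 j [ 0.46  0.61  1.68 -0.    0.86  0.66]
tool cm [0.02 6.74 0.25]
```

View pics/scene1.png

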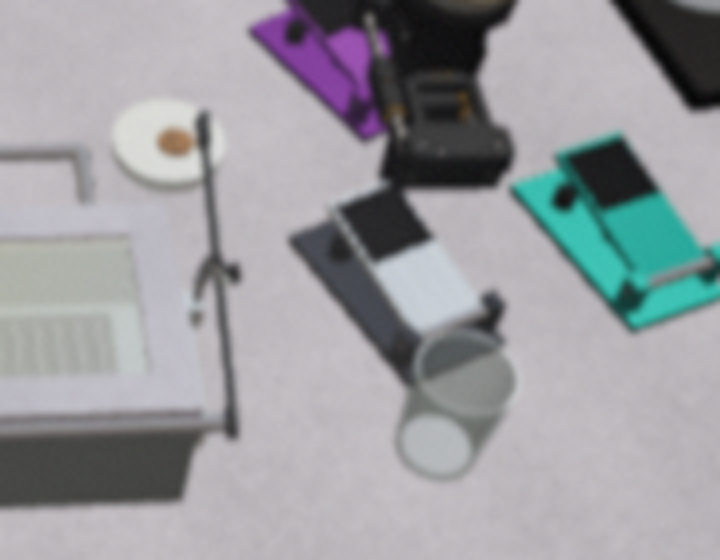

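View pics/side1.png

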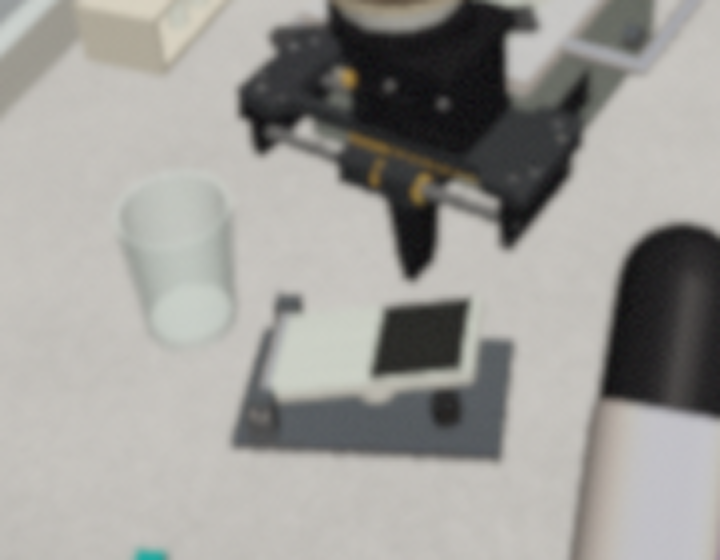

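```bash
python3 - <<'E'
from h import *
c=env.calibration("scene");s=env.calibration("side")
print(plane(c,[(300+466/4,150+370/4)],95),plane(c,[(300+436/4,150+446/4)],0),plane(s,[(150+175/4,210+215/4)],95))
print("bracket",plane(s,[(150+260/4,210+150/4),(150+510/4,210+245/4)],182))
E
```

```text
[[687.67135359 318.95770344  95.        ]] [[ 6.87880855e+02  3.22032316e+02 -1.13686838e-13]] [[684.0070408  323.12068095  95.        ]]
bracket [[606.58934783 343.94851377 182.        ]
 [449.66761999 374.53290594 182.        ]]
```

Request:
{"method": "move_arm", "body": {"rows": [{"tx": 0,"ty": 2,"tz": 0.2,"rx": 0,"ry": 0,"rz": 0,"grip": 0},{"tx": 0,"ty": 2,"tz": 0,"rx": 0,"ry": 0,"rz": 0,"grip": 0},{"tx": 0,"ty": 1,"tz": 0,"rx": 0,"ry": 0,"rz": 0,"grip": 0},{"tx": 0,"ty": 1,"tz": 0,"rx": 0,"ry": 0,"rz": 0,"grip": 0},{"tx": 0,"ty": 0.6,"tz": 0,"rx": 0,"ry": 0,"rz": 0,"grip": 0},{"tx": 0,"ty": 0.2,"tz": 0,"rx": 0,"ry": 0,"rz": 0,"grip": 0},{"tx": 0,"ty": 0,"tz": 0,"rx": 0,"ry": 0,"rz": 0,"grip": 0},{"tx": 0,"ty": 0,"tz": 0,"rx": 0,"ry": 0,"rz": 0,"grip": 0}]}}

```text
t: 4.83
eef_pos: [520.5, 336.7, 58.8]
tcp_rot: [-1.571, 0.0, -0.191]
ft_force: [-5.9, -0.9, 8.0]
opening: 0.003
```

Request:
{"method": "move_arm", "body": {"rows": [{"tx": 0,"ty": 0.2,"tz": 0,"rx": 0,"ry": 0,"rz": 0,"grip": 0},{"tx": 0,"ty": 0.2,"tz": 0,"rx": 0,"ry": 0,"rz": 0,"grip": 0},{"tx": 0,"ty": 0,"tz": 0,"rx": 0,"ry": 0,"rz": 0,"grip": 0},{"tx": 0,"ty": 0,"tz": 0,"rx": 0,"ry": 0,"rz": 0,"grip": 0}]}}

```text
t: 5.17
eef_pos: [520.7, 336.8, 56.4]
tcp_rot: [-1.57, -0.001, -0.191]
ft_force: [-9.4, -4.1, 21.5]
opening: 0.005
```

```bash
python3 - <<'E'
from h import *
p,D=env.read_camera("side"); q=p[210:350,150:330]
cv2.imwrite("pics/side2.png",cv2.resize(q,None,fx=4,fy=4,interpolation=cv2.INTER_CUBIC)); print(env.state()["ft_force"],env.state()["eef_pos"])
E
```

```text
[-7.85453851 -3.92649202 22.08204389] [520.6679998  336.76194069  56.40521686]
```

View pics/side2.png

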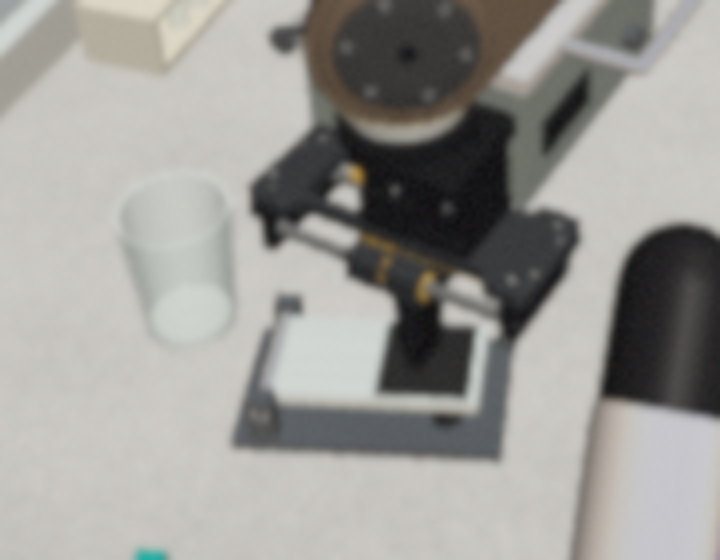

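The treadle is level at its stop, with the finger on the pad near (420,350) and a force of 22 N. I'll hold it for a moment more, then rise.

Request:
{"method": "move_arm", "body": {"rows": [{"tx": 0,"ty": 0,"tz": 0,"rx": 0,"ry": 0,"rz": 0,"grip": 0},{"tx": 0,"ty": 0,"tz": 0,"rx": 0,"ry": 0,"rz": 0,"grip": 0},{"tx": 0,"ty": -1,"tz": 0,"rx": 0,"ry": 0,"rz": 0,"grip": 0},{"tx": 0,"ty": -2.5,"tz": 0,"rx": 0,"ry": 0,"rz": 0,"grip": 0},{"tx": 0,"ty": -4,"tz": 0,"rx": 0,"ry": 0,"rz": 0,"grip": 0},{"tx": 0,"ty": -4,"tz": 0,"rx": 0,"ry": 0,"rz": 0,"grip": 0},{"tx": 0,"ty": -4,"tz": 0,"rx": 0,"ry": 0,"rz": 0,"grip": 0},{"tx": 0,"ty": -4,"tz": 0,"rx": 0,"ry": 0,"rz": 0,"grip": 0},{"tx": 0,"ty": -3.8,"tz": 0,"rx": 0,"ry": 0,"rz": 0,"grip": 0},{"tx": 0,"ty": 0,"tz": 0,"rx": 0,"ry": 0,"rz": 0,"grip": 45}]}}

```text
t: 6.05
eef_pos: [522.5, 337.6, 295.7]
tcp_rot: [-1.563, -0.011, -0.191]
ft_force: [1.0, 0.1, 0.7]
opening: 0.035
```

```bash
python3 go.py 439 60 290
```

```text
t 6.05 pos [522.5 337.6 295.7] rot [-1.563 -0.011 -0.191] F [1.  0.1 0.7] op 0.03 j [ 0.47  0.43  1.49 -0.    1.21  0.66]
tool cm [ -2.94   0.31 -28.84]
```

Request:
{"method": "move_arm", "body": {"rows": [{"tx": -0.3,"ty": 0,"tz": -2.9,"rx": 0,"ry": 0,"rz": 0,"grip": 45},{"tx": -0.3,"ty": 0,"tz": -2.9,"rx": 0,"ry": 0,"rz": 0,"grip": 45},{"tx": -0.3,"ty": 0,"tz": -2.9,"rx": 0,"ry": 0,"rz": 0,"grip": 45},{"tx": -0.3,"ty": 0,"tz": -2.9,"rx": 0,"ry": 0,"rz": 0,"grip": 45},{"tx": -0.3,"ty": 0,"tz": -2.9,"rx": 0,"ry": 0,"rz": 0,"grip": 45},{"tx": -0.3,"ty": 0,"tz": -2.9,"rx": 0,"ry": 0,"rz": 0,"grip": 45},{"tx": -0.3,"ty": 0,"tz": -2.9,"rx": 0,"ry": 0,"rz": 0,"grip": 45},{"tx": -0.3,"ty": 0,"tz": -2.9,"rx": 0,"ry": 0,"rz": 0,"grip": 45},{"tx": -0.3,"ty": 0,"tz": -2.9,"rx": 0,"ry": 0,"rz": 0,"grip": 45},{"tx": -0.3,"ty": 0,"tz": -2.7,"rx": 0,"ry": 0,"rz": 0,"grip": 45}]}}

```text
t: 6.88
eef_pos: [436.1, 58.2, 287.4]
tcp_rot: [-1.571, -0.002, -0.191]
ft_force: [0.8, -0.5, 0.6]
opening: 0.449
```

Request:
{"method": "move_arm", "body": {"rows": [{"tx": 0,"ty": 3,"tz": 0,"rx": 0,"ry": 0,"rz": 0,"grip": 45},{"tx": 0,"ty": 3,"tz": 0,"rx": 0,"ry": 0,"rz": 0,"grip": 45},{"tx": 0,"ty": 3,"tz": 0,"rx": 0,"ry": 0,"rz": 0,"grip": 45},{"tx": 0,"ty": 2,"tz": 0,"rx": 0,"ry": 0,"rz": 0,"grip": 45},{"tx": 0,"ty": 0,"tz": 0,"rx": 0,"ry": 0,"rz": 0,"grip": 45}]}}

```text
t: 7.3
eef_pos: [435.5, 59.4, 174.3]
tcp_rot: [-1.572, 0.004, -0.191]
ft_force: [-0.5, 0.1, -0.5]
opening: 0.452
```

```bash
python3 go.py 439 60 108; python3 - <<'E'
from h import *
import pickle
c=env.calibration("wrist"); p,D=env.read_camera("wrist"); pickle.dump((c,p,D),open("w2.pkl","wb")); cv2.imwrite("pics/w2.png",p)
p,D=env.read_camera("side"); q=p[170:330,170:370]
cv2.imwrite("pics/side3.png",cv2.resize(q,None,fx=4,fy=4,interpolation=cv2.INTER_CUBIC))
E
```

```text
t 7.3 pos [435.5  59.4 174.3] rot [-1.572  0.004 -0.191] F [-0.5  0.1 -0.5] op 0.45 j [-0.01  0.32  2.06 -0.    0.77  0.18]
tool cm [0.36 6.63 0.13]
```

View pics/w2.png

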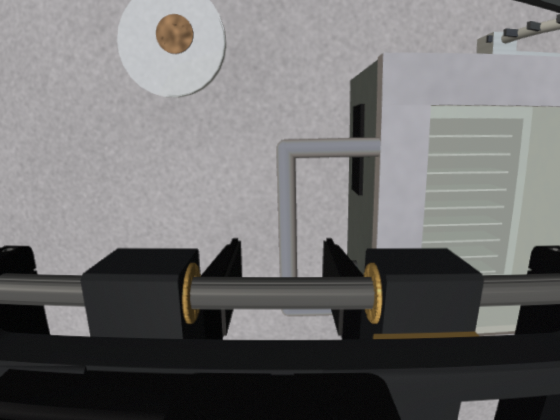

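View pics/side3.png

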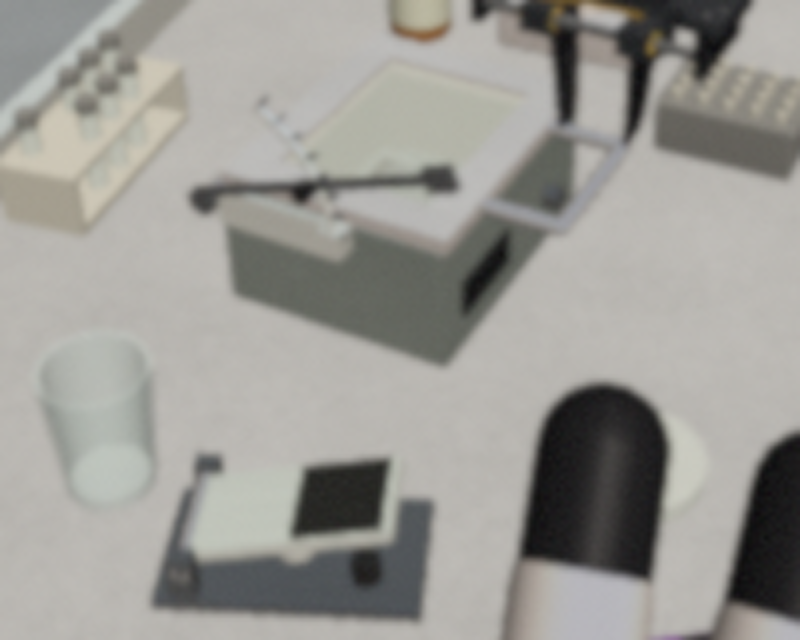

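Request:
{"method": "move_arm", "body": {"rows": [{"tx": 0.3,"ty": 2,"tz": 0,"rx": 0,"ry": 0,"rz": 0,"grip": 45},{"tx": 0,"ty": 2,"tz": 0,"rx": 0,"ry": 0,"rz": 0,"grip": 45},{"tx": 0,"ty": 2,"tz": 0,"rx": 0,"ry": 0,"rz": 0,"grip": 45},{"tx": 0,"ty": 0.7,"tz": 0,"rx": 0,"ry": 0,"rz": 0,"grip": 45},{"tx": 0,"ty": 0,"tz": 0,"rx": 0,"ry": 0,"rz": 0,"grip": 45},{"tx": 0,"ty": 0,"tz": 0,"rx": 0,"ry": 0,"rz": 0,"grip": 45}]}}

```text
t: 7.9
eef_pos: [440.2, 59.0, 110.8]
tcp_rot: [-1.571, -0.001, -0.191]
ft_force: [-0.5, 0.5, -0.1]
opening: 0.453
```

Request:
{"method": "move_arm", "body": {"rows": [{"tx": 0,"ty": 0,"tz": 0,"rx": 0,"ry": 0,"rz": 0,"grip": 30},{"tx": 0,"ty": 0,"tz": 0,"rx": 0,"ry": 0,"rz": 0,"grip": 20},{"tx": 0,"ty": 0,"tz": 0,"rx": 0,"ry": 0,"rz": 0,"grip": 0},{"tx": 0,"ty": 0,"tz": 0,"rx": 0,"ry": 0,"rz": 0,"grip": 0},{"tx": 0,"ty": 0,"tz": 0,"rx": 0,"ry": 0,"rz": 0,"grip": 0},{"tx": 0,"ty": 0,"tz": 0,"rx": 0,"ry": 0,"rz": 0,"grip": 0}]}}

```text
t: 8.4
eef_pos: [438.9, 59.1, 109.7]
tcp_rot: [-1.571, 0.001, -0.191]
ft_force: [-5.4, 2.3, 1.9]
opening: 0.116
```

Request:
{"method": "move_arm", "body": {"rows": [{"tx": 0.03,"ty": -0.6,"tz": 0,"rx": 0,"ry": 0,"rz": 0.025,"grip": 0},{"tx": 0.03,"ty": -0.6,"tz": 0,"rx": 0,"ry": 0,"rz": 0.025,"grip": 0},{"tx": 0.03,"ty": -0.6,"tz": 0,"rx": 0,"ry": 0,"rz": 0.025,"grip": 0},{"tx": 0.03,"ty": -0.6,"tz": 0,"rx": 0,"ry": 0,"rz": 0.025,"grip": 0},{"tx": 0.03,"ty": -0.6,"tz": 0,"rx": 0,"ry": 0,"rz": 0.025,"grip": 0},{"tx": 0.03,"ty": -0.6,"tz": 0,"rx": 0,"ry": 0,"rz": 0.025,"grip": 0},{"tx": 0.03,"ty": -0.6,"tz": 0,"rx": 0,"ry": 0,"rz": 0.025,"grip": 0},{"tx": 0.03,"ty": -0.6,"tz": 0,"rx": 0,"ry": 0,"rz": 0.025,"grip": 0}]}}

```text
t: 9.07
eef_pos: [445.5, 58.0, 157.2]
tcp_rot: [-1.571, 0.203, -0.191]
ft_force: [-0.6, 3.3, -2.9]
opening: 0.12
```

Request:
{"method": "move_arm", "body": {"rows": [{"tx": 0.03,"ty": -0.6,"tz": 0,"rx": 0,"ry": 0,"rz": 0.025,"grip": 0},{"tx": 0.03,"ty": -0.6,"tz": 0,"rx": 0,"ry": 0,"rz": 0.025,"grip": 0},{"tx": 0.03,"ty": -0.6,"tz": 0,"rx": 0,"ry": 0,"rz": 0.025,"grip": 0},{"tx": 0.03,"ty": -0.6,"tz": 0,"rx": 0,"ry": 0,"rz": 0.025,"grip": 0},{"tx": 0.03,"ty": -0.6,"tz": 0,"rx": 0,"ry": 0,"rz": 0.025,"grip": 0},{"tx": 0.03,"ty": -0.6,"tz": 0,"rx": 0,"ry": 0,"rz": 0.025,"grip": 0},{"tx": 0.03,"ty": -0.6,"tz": 0,"rx": 0,"ry": 0,"rz": 0.025,"grip": 0},{"tx": 0.03,"ty": -0.6,"tz": 0,"rx": 0,"ry": 0,"rz": 0.025,"grip": 0},{"tx": 0,"ty": 0,"tz": 0,"rx": 0,"ry": 0,"rz": 0,"grip": 0},{"tx": 0,"ty": 0,"tz": 0,"rx": 0,"ry": 0,"rz": 0,"grip": 0}]}}

```text
t: 9.9
eef_pos: [461.1, 55.3, 202.1]
tcp_rot: [-1.57, 0.402, -0.191]
ft_force: [-3.2, 4.3, -2.3]
opening: 0.124
```

```bash
python3 go.py 439 60 108; python3 - <<'E'
from h import *
import pickle
c=env.calibration("wrist"); p,D=env.read_camera("wrist"); pickle.dump((c,p,D),open("w3.pkl","wb")); cv2.imwrite("pics/w3.png",p)
p,D=env.read_camera("side"); q=p[130:290,190:390]
cv2.imwrite("pics/side4.png",cv2.resize(q,None,fx=4,fy=4,interpolation=cv2.INTER_CUBIC))
E
```

```text
t 9.9 pos [461.1  55.3 202.1] rot [-1.57   0.402 -0.191] F [-3.2  4.3 -2.3] op 0.12 j [-0.05  0.46  1.78  0.06  1.3   0.11]
tool cm [1.6  9.54 0.04]
```

View pics/w3.png

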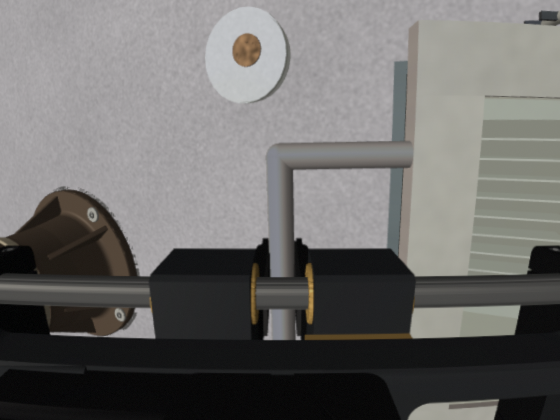

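View pics/side4.png

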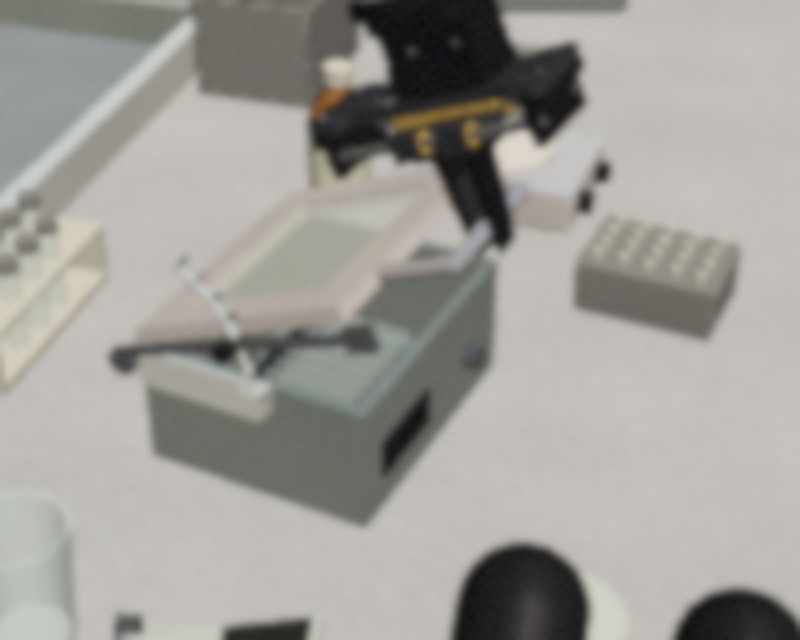

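```bash
python3 - <<'E'
from h import *
s=env.calibration("side")
y=np.array([0.189,0.982,0]);x=np.array([0.982,-0.189,0])
def vp(cc,uv,L):
    e,d=ray(cc,uv); return e+d*((L-e@y)/(d@y))[:,None]
zd=lambda L:[(190+a/4,130+b/4) for a,b in L]
for n,L,pts in [("ptr",272,[(122,358),(180,352),(320,341),(365,338)]),("lid top edge",252,[(142,330),(340,304)]),("lid bottom",252,[(150,343),(342,320)])]:
    P=vp(s,zd(pts),L);h=P@x;print(n,h.round(1),P[:,2].round(1),np.arctan2(P[-1,2]-P[0,2],h[0]-h[-1]).round(3))
p,D=env.read_camera("side"); cv2.imwrite("pics/s5.png",cv2.resize(p[185:235,200:300],None,fx=8,fy=8,interpolation=cv2.INTER_CUBIC))
p,D=env.read_camera("scene"); cv2.imwrite("pics/s6.png",cv2.resize(p[150:290,240:440],None,fx=4,fy=4,interpolation=cv2.INTER_CUBIC))
E
```

```text
ptr [660.  608.6 496.3 463.2] [ 99.9 122.4 168.9 182.2] 0.397
lid top edge [655.9 492.7] [112.9 186.6] 0.424
lid bottom [650.  491.5] [103.6 174.6] 0.421
```

View pics/s5.png

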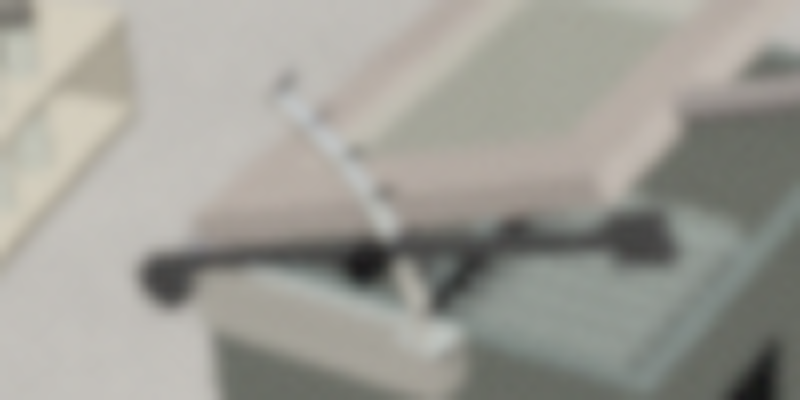

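View pics/s6.png

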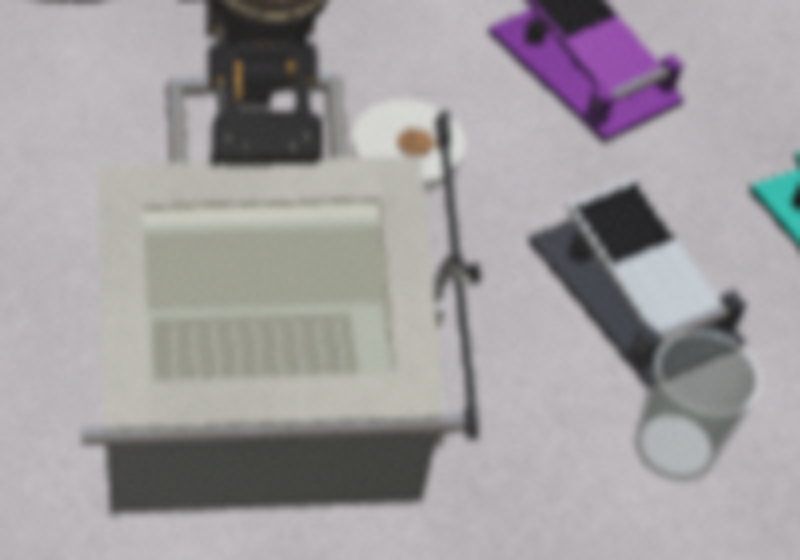

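Request:
{"method": "move_arm", "body": {"rows": [{"tx": 0,"ty": 0,"tz": 0,"rx": 0,"ry": 0,"rz": 0,"grip": 0},{"tx": 0,"ty": 0,"tz": 0,"rx": 0,"ry": 0,"rz": 0,"grip": 0},{"tx": 0,"ty": 0,"tz": 0,"rx": 0,"ry": 0,"rz": 0,"grip": 0},{"tx": 0,"ty": 0,"tz": 0,"rx": 0,"ry": 0,"rz": 0,"grip": 0},{"tx": 0,"ty": 0,"tz": 0,"rx": 0,"ry": 0,"rz": 0,"grip": 0},{"tx": 0,"ty": 0,"tz": 0,"rx": 0,"ry": 0,"rz": 0,"grip": 0}]}}

```text
t: 10.6
eef_pos: [461.1, 55.3, 202.0]
tcp_rot: [-1.57, 0.401, -0.191]
ft_force: [-2.2, 5.7, -3.1]
opening: 0.121
```

```bash
python3 go.py 461 55 202; python3 -c "
from cell import env
print(env.state()['qvel'].round(4)); print(env.job_done())"
```

```text
t 10.6 pos [461.1  55.3 202. ] rot [-1.57   0.401 -0.191] F [-2.2  5.7 -3.1] op 0.12 j [-0.05  0.46  1.78  0.06  1.3   0.11]
tool cm [-0.    0.   -0.03]
[ 0.001  -0.0006  0.001   0.0015  0.0003 -0.0008]
the job is handed in; nothing more can be done
None
```

I pressed the vent treadle to its stop with the lid shut and let it spring back. I then gripped the lid bar and lifted the lid level with the pointer. I handed the job in at about 10.6 s, still holding the lid; no verdict was reported.

- **Treadle:** while pressed it looked level in the side picture, and the force jumped from 8 N to 22 N, which means it was on its stop. Later pictures show it back up.
- **Lid angle:** the arm's position gives about 0.40 rad. The lid's edge in the side picture gives about 0.42 rad, and the pointer measures about 0.40 rad. The two lid readings differ by 0.02 rad, but both are well inside the 0.09 rad limit.
- **Holding still:** the arm's position was steady over the last 0.7 s, joint speeds were about 0.001 rad/s, and the jaws were closed on the bar.
- **Lift force:** the downward pull at the end read only about 3 N. The task text gives 5 to 9 N at these angles, so this is lower than expected. I did not look into why.
- **Other things:** the pointer, beaker and dish look unmoved in the last scene picture. I did not check the other loose things closely, but the arm only passed well above them.

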